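Unscrew the left-hand cap of the calibration gas canister

TASK

Take the red cap off the calibration gas canister so that a line can be connected: its thread is left-handed, so ease it loose clockwise (seen from above), let it rise with the thread, and only lift it off when you feel it is free; never force it, neither by tightening nor by pulling on a thread that still holds. Then set the cap down gently and upright, bar on top, so that it rests on the floor of the steel tray before you let go, and leave the other things on the bench alone.

Things in the scene. Friction and masses are not known exactly. Their poses are not given: they have to be found in the camera images.
- cap_grip (a point): Red round cap on the canister's neck, 46 mm diameter, 31 mm high, with a grip bar on top 46 mm long, 12 mm thick, 42 mm high. Pinch the bar's two long faces, with about 15 N. This point is on the cap's axis inside the bar, 59 mm above the cap's lower rim, 28 mm above the round part's top, 14 mm below the bar's top. x along the bar, y across it (gripping direction), z up.
- cap: The same cap, 140 g (varies); origin at the centre of its lower rim. It sits with about 1 mm sideways play. Coarse two-start LEFT-hand thread: clockwise from above (yaw falling) it rises 3.2 mm per radian; the hand must rise with it. It comes free after 1.1 to 2.0 rad, by how far it was screwed on (not visible); some 0.6 rad further it meets a hard stop, and turned there it still lifts straight off.
- neck_top (a point): Centre of the top of the canister's brass neck, 136 mm above the bench (34 mm over its threads). A sprung seal here lifts the cap with 2 to 5 N over its first 4.5 mm, so the thread drags at first (some 0.1 N m) but stays where it is left. Counter-clockwise it tightens to a stop. A cap still held by the thread has 1 to 3 mm of lift at most; a free one lifts with its weight only.
- canister: White squat gas canister with a yellow band, 74 mm diameter, on a blue base plate 130 x 130 x 12 mm bolted to the bench; fixed. Origin on the bench surface under its axis, z up. More than 20 N between cap and canister (pulling, pressing, side load or tightening) counts as forcing it.
- tray: Open steel tray fixed to the bench, 150 x 150 mm outside, 22 mm high, walls and floor 5 mm thick. Origin at the centre of its underside on the bench; its inner floor is 5 mm higher.
- die: Steel pellet die, a stepped cylinder 52 mm diameter, 68 mm high, standing loose; bystander. Origin under its centre.
- jar: Small amber sample jar, 48 mm diameter, 55 mm high, standing loose; bystander. Origin under its centre.
- roll: White plastic ring (empty spool), 68 mm diameter, 25 mm high, lying loose; bystander. Origin under its centre.
Things that resemble listed ones, but are neither listed nor needed, are in the scene too. Several things look just like the canister: the one meant starts farthest to the robot's left. Of the things that look like the cap, the smaller one is meant.

How it is judged:
On the way, in this order (a step that is already met when the one before it is completed fails the run):
1. the cap has risen at least 4.5 mm above its fully screwed-on height along its thread, still upright on the neck (z of cap in the frame of canister between 0.1143 and 0.131 m and horizontal distance between cap and canister below 0.005 m and angle between cap's own z axis and vertical below 0.2 rad), for 0.1 s.
2. the cap stands on the tray's floor, still held by the fingers (contact force between cap and tray above 0.2 N and contact force between the fingers and cap above 0.5 N and z of cap in the frame of tray below 0.012 m and angle between cap's own z axis and vertical below 0.25 rad), for 0.1 s.
At the end, for the whole second after the job is handed in: The cap stands upright (within 0.1 rad), bar on top, flat on the tray's floor inside its walls (lower rim within 4 mm of the floor), released and at rest (horizontal distance between cap and tray below 0.07 m and z of cap in the frame of tray between 0.002 and 0.009 m and angle between cap's own z axis and vertical below 0.1 rad and linear speed of cap below 0.02 m/s and contact force between the fingers and cap below 0.05 N); the robot touches nothing.
It fails at once if the cap is forced: more than 20 N between the cap and the canister (contact force between cap and canister above 20 N).
It fails at once if the cap is slammed down: more than 30 N between the cap and the tray (contact force between cap and tray above 30 N).
It fails at once if the die, the jar or the white ring is moved by more than 15 mm (distance of any of die, jar, roll from where it was at the start of the episode above 0.015 m).
It also fails if it takes over 72 s, if anything falls off the work surface, if the arm or the gripper's body presses on something with over 40 N, if the wrist force passes 120 N, or if a joint passes its speed limit or range.

ROBOT

A 6-joint arm with a two-finger parallel gripper is mounted at the origin on the work surface. World frame = base frame: x ahead of the robot, y to its left, z up, the work surface at z = 0. Lengths are in m, angles in rad, forces in N, time in s.
With the tool pointing down it reaches from about 0.35 to 0.925 m from the base axis. Payload 6.4 kg.
Tool frame: the origin (TCP) lies on the centre line of the jaws, within the pads' length; the fingertips stand 17 mm ahead of it and the grasp point (between the pads) lies 2 mm behind it; z points along the fingers, y is the line along which they close (so a half turn about z gives the same grasp; the last joint's range is limited). The gripper opens to 85 mm and grips with 20 to 120 N. Pads are 22 mm wide; open, the fingers measure 114 mm over their backs; the gripper's body (76 mm by 85 mm) begins 54 mm behind the grasp point. The pads swing forward as they close: fully open they stand 13 mm farther back than shut.
Start: joints at [-1.429, 0.245, 1.558, -0, 1.339, -0.174], TCP at [0.202, -0.618, 0.248] pointing down, gripper open.
Joint ranges: [-3.13, 3.13], [-1.02, 2.26], [0.13, 2.54], [-0.95, 4.09], [0.21, 2.88], [-2.74, 2.74]. Speed limits (rad/s): [2.57, 2.57, 3.14, 3.14, 3.14, 3.14].

INTERFACE

Orientations are given as a 3x3 rotation matrix whose columns are the frame's x, y, z axes.
In Python, from cell import robot gives the robot as it stands.
- The arm moves only by the tool move_arm, never from a script. Its argument "rows" is a list that holds one entry, the list of rows, each a list of 7 numbers: the closure in counts, from 0 (fully open) to 255 (shut), then the shift along the tool's x, y, z in cm, then the turn, a rotation vector about the tool's x, y, z in rad. A call has 1 to 20 rows; each row shifts and turns the commanded pose from where the row before left it, along the tool's axes as they then stand; what a row does not reach is not made up. A row lasts 1/8 s, in which the tool goes at most 62.5 mm and 10.7 degrees, less where a joint would pass 70% of its speed; a pose out of reach is approached as far as the arm can. A call with a gripper value outside its range is refused whole. The fingers move at their own pace and stop on an object; "force" is the grip in N (left out, the last holds). Time passes only in rows, so rows that do not move let the fingers close. It gives the time, the measured TCP pose, the force, the opening and the grip force at its end, in the units of the state.
- robot.state(): the state, without advancing time (a new reading comes with each control period).
- robot.capture(name): name is "scene" or "top" or "wrist"; returns a dict with "pixels" (420x560x3 uint8, red, green, blue), "fx", "fy", "cx", "cy" (pixels), "R" (3x3) and "t" (3): a world point X has camera coordinates R X + t. Camera axes: x right, y down, z forward; pixel columns grow to the right and rows downward; lengths in m; the calibration is good to about 2 mm. A picture is of the moment at which its call begins. There is no depth.
- robot.finish_job(): hands the job in; it is judged then, once.
The state is a dict: "time": time; "joint_positions": joint angles; "qvel": joint speeds; "joint_torque": joint torques, N m; "ee_pos": TCP position; "tool_rot": TCP orientation; "contact_force": force on the tool from outside, world axes, zero at the start; "moment": the same for the moment, N m; "opening": opening from 0.0 (shut) to 1.0 (fully open); "gripper_force": force on a finger pad.
Only numpy, scipy, OpenCV 4.12 (cv2) and the standard library are available. Lean on these libraries where they do the work, as an engineer would, in place of code of your own. Each camera call takes 0.05 s, during which the arm holds its last target. There are 200 camera calls.

## Working session

There is one attempt and no reset: what is moved stays moved. The work goes in short steps, Python scripts to look and compute and a tool call to move; the robot and the scene stay as the last step left them, time stands still between calls to the robot, and variables do not carry over. Pictures are saved under pics/ and viewed, at most 10 in all, crops included, and the job is handed in when it is done.

Besides the shell and the picture viewer there is one more tool, called after "Emit:" as name([rows], argument=value, ...), one row to a line, values as JSON. move_arm: Moves the arm, as the interface text tells. Its arguments: {"type":"object","properties":{"rows":{"type":"array","items":{"type":"array","items":{"type":"array","items":{"type":"number"}}}},"force":{"type":"number"}},"required":["rows"]}

```bash
mkdir -p pics; python3 - <<'E'
from cell import robot
import cv2,numpy as np,pickle
for n in("scene","top"):
    c=robot.capture(n);pickle.dump(c,open(n+".pkl","wb"))
    cv2.imwrite(f"pics/{n}.png",cv2.resize(c["pixels"][:,:,::-1],(784,588),interpolation=cv2.INTER_CUBIC))
    print(n,c["fx"],c["cx"],c["cy"],np.round(c["R"],3).tolist(),np.round(c["t"],3), (-np.array(c["R"]).T@c["t"]).round(3))
s=robot.state();print(s)
E
```

```text
scene 538.5441695687807 280.86180603641486 211.5855512097867 [[0.718, 0.696, 0.015], [0.602, -0.611, -0.514], [-0.349, 0.378, -0.858]] [-0.458 -0.268  1.52 ] [ 1.02  -0.42   1.172]
top 482.61360196427165 276.0777792716526 205.51685086107236 [[0.007, -1.0, -0.001], [-0.989, -0.007, -0.146], [0.145, 0.002, -0.989]] [0.036 0.587 0.982] [0.438 0.039 1.057]
{'time': 0.1, 'joint_positions': array([-1.42910182e+00,  2.45757374e-01,  1.55890787e+00, -5.27344074e-06,
        1.33867323e+00, -1.74071759e-01]), 'qvel': array([-0.00036656, -0.00199846, -0.00299976, -0.00099351,  0.00071189,
       -0.00113751]), 'joint_torque': array([ 3.97017152e-05, -4.30673432e+01, -3.27128398e+01, -9.05241995e-05,
        2.84546360e-03, -1.33359453e-05]), 'ee_pos': array([ 0.20180841, -0.61738146,  0.2472736 ]), 'tool_rot': array([[ 9.50558359e-01,  3.10545880e-01, -2.51627370e-04],
       [ 3.10545840e-01, -9.50556835e-01,  1.72760329e-03],
       [ 2.97313967e-04, -1.72032958e-03, -9.99998476e-01]]), 'contact_force': array([ 0.40075941,  0.63430527, -0.28317443]), 'moment': array([ 0.00351115, -0.02388277,  0.02544816]), 'gripper_force': 0.0, 'opening': 0.998090331085833}
```

View pics/scene.png

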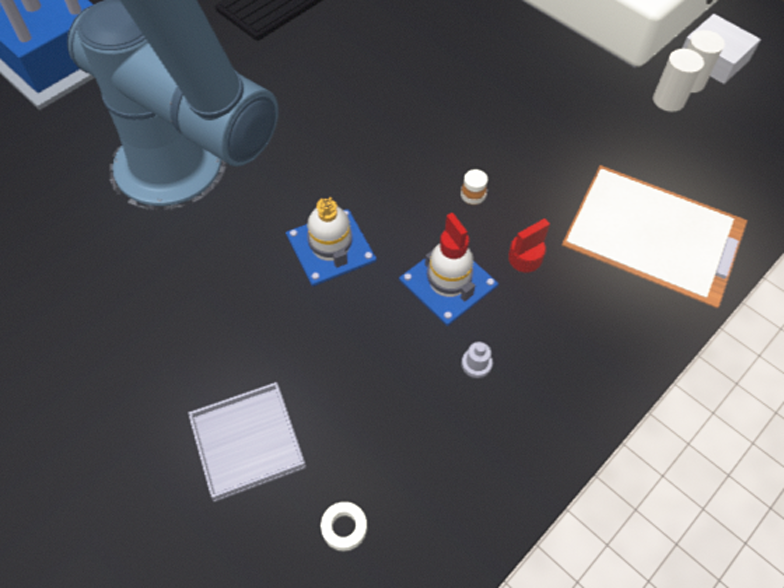

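View pics/top.png

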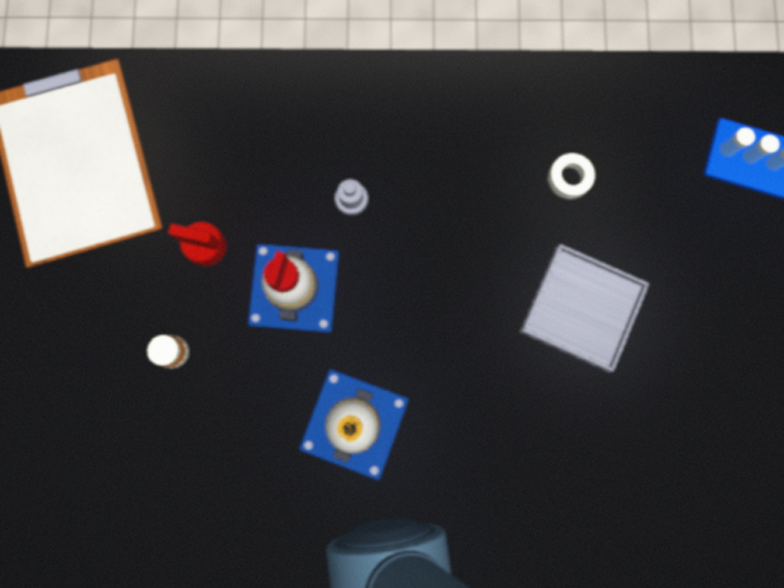

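The top view shows the target canister's plate centred near (293,287), with the capped canister the leftmost one, and the tray centre near (585,308). The scene view shows the cap bar at about (456,230). Next I'll compute positions and zoom in on the bar.

```bash
cat > h.py <<'E'
import numpy as np
def ray(c,p,z):
    R=np.array(c["R"]);t=np.array(c["t"]);o=-R.T@t
    d=R.T@np.array([(p[0]-c["cx"])/c["fx"],(p[1]-c["cy"])/c["fy"],1])
    return o+d*(z-o[2])/d[2]
E
python3 - <<'E'
from h import *;import pickle,cv2
T=pickle.load(open("top.pkl","rb"));S=pickle.load(open("scene.pkl","rb"))
f=lambda c,p,z:ray(c,np.array(p)/1.4,z).round(4)
print("plate",f(T,(293,287),.012), "S",f(S,(448,281),.012))
for p in[(263,251),(330,256),(256,318),(323,324)]:print(f(T,p,.012))
print("tray",f(T,(585.5,308),.022),[f(T,p,.022) for p in[(560,245),(648,284),(613,371),(521,332)]])
print("die",f(T,(351,200),.03),"jar",f(T,(165,351),.055),"redcap2",f(T,(203,243),.03),"roll",f(T,(572,176),.02),"can2",f(T,(354,425),.012))
a=cv2.resize(T["pixels"][155:240,165:250,::-1],(390,390),interpolation=cv2.INTER_CUBIC)
b=cv2.resize(S["pixels"][145:230,280:365,::-1],(390,390),interpolation=cv2.INTER_CUBIC)
cv2.imwrite("pics/z.png",np.hstack([a,b]))
E
```

```text
plate [0.5917 0.1866 0.012 ] S [0.5968 0.1847 0.012 ]
[0.6487 0.2354 0.012 ]
[0.6414 0.1297 0.012 ]
[0.5426 0.2427 0.012 ]
[0.534  0.1385 0.012 ]
tray [ 0.5605 -0.2665  0.022 ] [array([ 0.6593, -0.2302,  0.022 ]), array([ 0.5986, -0.3646,  0.022 ]), array([ 0.4644, -0.3048,  0.022 ]), array([ 0.5228, -0.1663,  0.022 ])]
die [0.7273 0.0969 0.03  ] jar [0.4884 0.3672 0.055 ] redcap2 [0.6571 0.3256 0.03  ] roll [ 0.7718 -0.2532  0.02  ] can2 [0.3806 0.0883 0.012 ]
```

View pics/z.png

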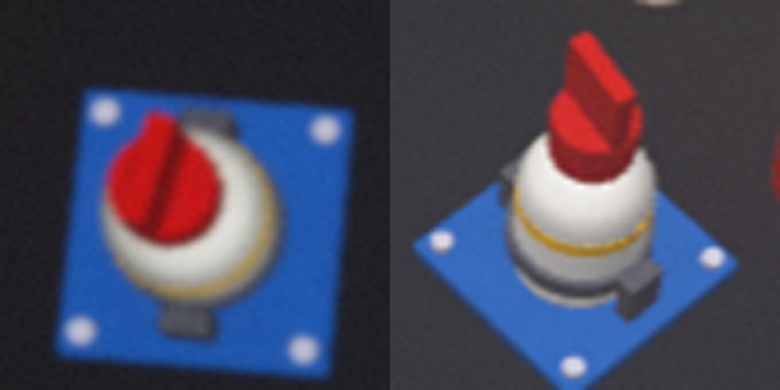

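Emit:
move_arm([
  [[0,3.88,-4.03,-0.4,0,0,0],[0,3.88,-4.03,-0.4,0,0,0],[0,3.88,-4.03,-0.4,0,0,0],[0,3.88,-4.03,-0.4,0,0,0],[0,3.88,-4.03,-0.4,0,0,0],[0,3.88,-4.03,-0.4,0,0,0],[0,3.88,-4.03,-0.4,0,0,0],[0,3.88,-4.03,-0.4,0,0,0],[0,3.88,-4.03,-0.4,0,0,0],[0,3.88,-4.03,-0.4,0,0,0],[0,3.88,-4.03,-0.4,0,0,0],[0,3.88,-4.03,-0.4,0,0,0],[0,3.88,-4.03,-0.4,0,0,0],[0,3.88,-4.03,-0.4,0,0,0],[0,3.88,-4.03,-0.4,0,0,0],[0,3.88,-4.03,-0.4,0,0,0]],
], force=20)

```text
time: 2.1
ee_pos: [0.5921, 0.1897, 0.3119]
tool_rot: [[0.95, 0.311, -0.001], [0.311, -0.95, -0.0], [-0.001, 0.0, -1.0]]
contact_force: [-0.0, -1.5, 0.8]
opening: 0.997
gripper_force: 0.0
```

Emit:
move_arm([
  [[0,0,0,0,0,0,-0.18],[0,0,0,0,0,0,-0.18],[0,0,0,0,0,0,-0.18],[0,0,0,0,0,0,-0.18],[0,0,0,0,0,0,-0.18],[0,0,0,0,0,0,-0.18],[0,0,0,0,0,0,-0.18],[0,0,0,0,0,0,-0.18],[0,0,0,0,0,0,-0.18],[0,0,0,0,0,0,-0.18],[0,0,0,0,0,0,-0.18],[0,0,0,0,0,0,-0.18],[0,0,0,0,0,0,-0.18],[0,0,0,0,0,0,-0.18],[0,0,0,0,0,0,0],[0,0,0,0,0,0,0]],
])

```text
time: 4.1
ee_pos: [0.5916, 0.1878, 0.312]
tool_rot: [[-0.953, 0.303, -0.001], [0.303, 0.953, -0.0], [0.0, -0.0, -1.0]]
contact_force: [0.1, -0.6, -0.6]
opening: 0.998
gripper_force: 0.0
```

```bash
python3 - <<'E'
from cell import robot
import cv2,numpy as np,pickle
n="wrist"
c=robot.capture(n);pickle.dump(c,open(n+".pkl","wb"))
cv2.imwrite(f"pics/{n}.png",cv2.resize(c["pixels"][:,:,::-1],(784,588),interpolation=cv2.INTER_CUBIC))
print(c["fx"],np.round(c["R"],3).tolist(), (-np.array(c["R"]).T@c["t"]).round(3))
s=robot.state();print(s['time'],s['ee_pos'],s['tool_rot'].round(4),s['joint_positions'].round(3),s['contact_force'],s['moment'])
E
```

```text
346.82038948774056 [[0.303, 0.953, -0.0], [0.91, -0.289, 0.298], [0.284, -0.091, -0.955]] [0.519 0.21  0.438]
4.15 [0.59163104 0.18781473 0.31203517] [[-9.53e-01  3.03e-01 -4.00e-04]
 [ 3.03e-01  9.53e-01 -1.00e-04]
 [ 4.00e-04 -2.00e-04 -1.00e+00]] [ 0.125  0.132  1.57  -0.     1.439 -1.138] [-0.57073779  0.7178254   0.41402112] [ 0.01398099  0.00239845 -0.00151586]
```

View pics/wrist.png

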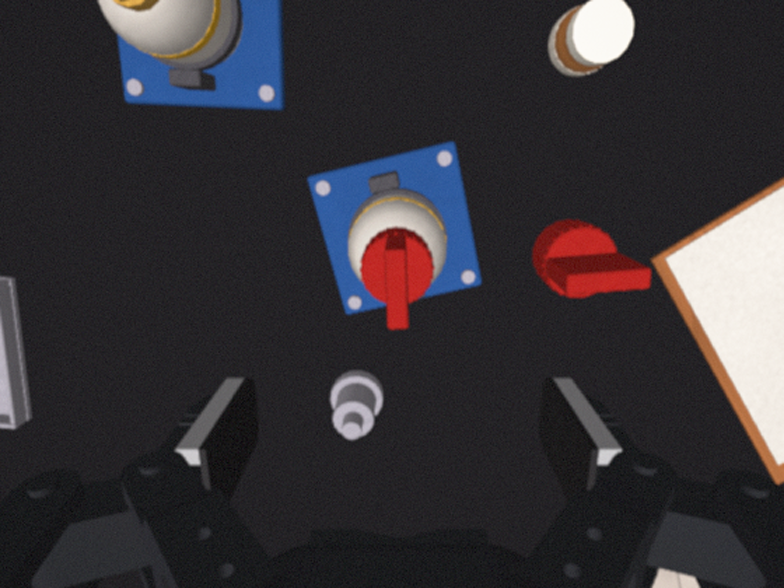

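The wrist view shows the bar's top face at about (386,248)–(409,318), nearly aligned with the tool's x axis, and the plate's bolts at (322,188), (444,158), (468,277) and (355,303).

```bash
python3 - <<'E'
from h import *;import pickle
W=pickle.load(open("wrist.pkl","rb"))
f=lambda p,z:ray(W,np.array(p)/1.4,z)
P=[f(p,.1828) for p in[(386,248),(407,248),(409,318),(388,319)]]
print(np.round(P,4),np.mean(P,0).round(4))
d=(P[2]+P[3]-P[0]-P[1]);print("len",np.linalg.norm(d)/2,"yaw",np.arctan2(d[1],d[0]))
print("plate",np.mean([f(p,.012) for p in[(322,188),(444,158),(468,277),(355,303)]],0))
r=f((397,300),.1828)
E
```

```text
[[0.5699 0.1869 0.1828]
 [0.5733 0.1976 0.1828]
 [0.6117 0.1868 0.1828]
 [0.6087 0.1754 0.1828]] [0.5909 0.1867 0.1828]
len 0.04021140745539865 yaw -0.2813904251286584
plate [0.59468467 0.18495615 0.012     ]
```

Emit:
move_arm([
  [[0,-0.24,-0.11,3,0,0,-0.027],[0,0,0,4,0,0,0],[60,0,0,4,0,0,0],[120,0,0,2.5,0,0,0],[180,0,0,1,0,0,0],[185,0,0,0,0,0,0],[185,0,0,0,0,0,0],[185,0,0,0,0,0,0],[185,0,0,0,0,0,0],[185,0,0,0,0,0,0],[185,0,0,0,0,0,0]],
])

```text
time: 5.52
ee_pos: [0.5937, 0.1861, 0.1674]
tool_rot: [[-0.961, 0.275, 0.0], [0.275, 0.961, 0.0], [-0.0, 0.0, -1.0]]
contact_force: [-0.0, 0.6, -0.6]
opening: 0.272
gripper_force: 0.0
```

```bash
python3 - <<'E'
from cell import robot
import cv2,numpy as np,pickle
n="wrist"
c=robot.capture(n);pickle.dump(c,open(n+"2.pkl","wb"))
cv2.imwrite(f"pics/{n}2.png",cv2.resize(c["pixels"][150:390,120:440,::-1],(800,600),interpolation=cv2.INTER_CUBIC))
s=robot.state();print(s['time'],s['ee_pos'],s['tool_rot'].round(4),s['joint_positions'].round(3),s['contact_force'],s['moment'],s['opening'])
E
```

```text
5.575 [0.5936697  0.1860615  0.16730008] [[-0.9614  0.2752 -0.    ]
 [ 0.2752  0.9614 -0.    ]
 [ 0.     -0.     -1.    ]] [ 0.122  0.263  1.691 -0.     1.187 -1.17 ] [-0.63164659 -0.55614878  0.79337179] [-0.04006168  0.03726225  0.03234103] 0.27375508412169963
```

View pics/wrist2.png

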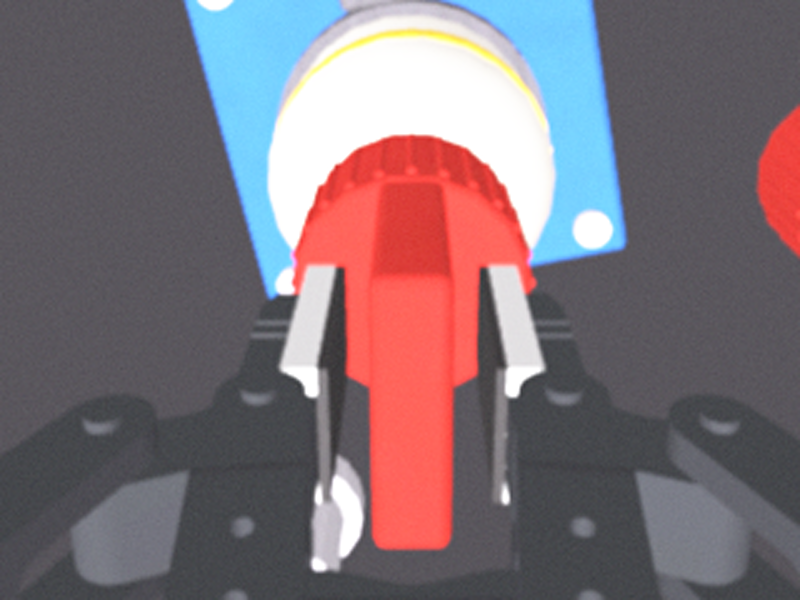

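The closed-in view shows the bar centred between the pads, both near column 412, and parallel to them. I'll close gently.

Emit:
move_arm([
  [[206,0,0,0,0,0,0],[208,0,0,0,0,0,0],[210,0,0,0,0,0,0],[212,0,0,0,0,0,0],[214,0,0,0,0,0,0],[214,0,0,0,0,0,0]],
], force=20)

```text
time: 6.32
ee_pos: [0.5937, 0.1861, 0.1673]
tool_rot: [[-0.961, 0.275, -0.0], [0.275, 0.961, 0.0], [0.0, -0.0, -1.0]]
contact_force: [0.0, -1.0, 0.1]
opening: 0.161
gripper_force: 0.0
```

Emit:
move_arm([
  [[215,0,0,0,0,0,0],[216,0,0,0,0,0,0],[217,0,0,0,0,0,0],[218,0,0,0,0,0,0],[218,0,0,0,0,0,0]],
])

```text
time: 6.95
ee_pos: [0.5937, 0.1861, 0.1673]
tool_rot: [[-0.961, 0.275, 0.0], [0.275, 0.961, 0.0], [-0.0, 0.0, -1.0]]
contact_force: [-0.1, 0.7, 0.1]
opening: 0.146
gripper_force: 0.0
```

Emit:
move_arm([
  [[219,0,0,0,0,0,0],[220,0,0,0,0,0,0],[221,0,0,0,0,0,0],[222,0,0,0,0,0,0],[222,0,0,0,0,0,0]],
])

```text
time: 7.58
ee_pos: [0.5936, 0.1861, 0.1673]
tool_rot: [[-0.961, 0.275, -0.0], [0.275, 0.961, -0.0], [0.0, -0.0, -1.0]]
contact_force: [0.5, 0.2, -0.2]
opening: 0.143
gripper_force: 19.9
```

Emit:
move_arm([
  [[224,0,0,0,0,0,0],[227,0,0,0,0,0,0],[230,0,0,0,0,0,0],[230,0,0,0,0,0,0]],
])

```text
time: 8.07
ee_pos: [0.5937, 0.1861, 0.1673]
tool_rot: [[-0.961, 0.275, 0.0], [0.275, 0.961, 0.0], [-0.0, 0.0, -1.0]]
contact_force: [-0.4, -0.5, 1.9]
opening: 0.138
gripper_force: 19.9
```

Emit:
move_arm([
  [[230,0,0,-0.016,0,0,0.05],[230,0,0,-0.016,0,0,0.05],[230,0,0,-0.016,0,0,0.05],[230,0,0,-0.016,0,0,0.05]],
])

```text
time: 8.57
ee_pos: [0.5938, 0.1861, 0.1679]
tool_rot: [[-0.887, 0.462, 0.0], [0.462, 0.887, 0.0], [-0.0, 0.0, -1.0]]
contact_force: [0.4, -0.1, 0.2]
opening: 0.136
gripper_force: 19.8
```

```bash
cat > s.py <<'E'
from cell import robot
import numpy as np
s=robot.state();R=s['tool_rot']
print(s['time'],s['ee_pos'].round(4),"yaw",np.arctan2(R[1,0],R[0,0]).round(3),"q6",s['joint_positions'][5].round(3),"F",s['contact_force'].round(2),"M",s['moment'].round(3),s['opening'])
E
python3 s.py
```

```text
8.575 [0.5938 0.1861 0.1679] yaw 2.661 q6 -0.969 F [ 0.42 -0.11  0.18] M [-0.024 -0.012  0.005] 0.13560906375846665
```

Emit:
move_arm([
  [[230,0,0,-0.026,0,0,0.08],[230,0,0,-0.026,0,0,0.08],[230,0,0,-0.026,0,0,0.08],[230,0,0,-0.026,0,0,0.08],[230,0,0,-0.026,0,0,0.08]],
])

```text
time: 9.2
ee_pos: [0.5937, 0.1861, 0.1691]
tool_rot: [[-0.636, 0.772, 0.0], [0.772, 0.636, 0.0], [0.0, 0.0, -1.0]]
contact_force: [-0.3, 0.3, -1.2]
opening: 0.14
gripper_force: 19.8
```

Emit:
move_arm([
  [[230,0,0,-0.026,0,0,0.08],[230,0,0,-0.026,0,0,0.08],[230,0,0,-0.026,0,0,0.08],[230,0,0,-0.026,0,0,0.08],[230,0,0,-0.026,0,0,0.08]],
])

```text
time: 9.82
ee_pos: [0.5934, 0.1861, 0.17]
tool_rot: [[-0.285, 0.958, -0.001], [0.958, 0.285, 0.0], [0.0, -0.001, -1.0]]
contact_force: [0.1, -1.0, -2.0]
opening: 0.142
gripper_force: 19.6
```

```bash
python3 s.py; python3 - <<'E'
from cell import robot
import cv2
c=robot.capture("wrist")
cv2.imwrite("pics/wrist3.png",cv2.resize(c["pixels"][150:390,120:440,::-1],(800,600),interpolation=cv2.INTER_CUBIC))
E
```

```text
9.825 [0.5934 0.1861 0.17  ] yaw 1.86 q6 -0.168 F [ 0.1  -0.97 -1.98] M [-0.035 -0.02  -0.013] 0.1416252654962742
```

View pics/wrist3.png

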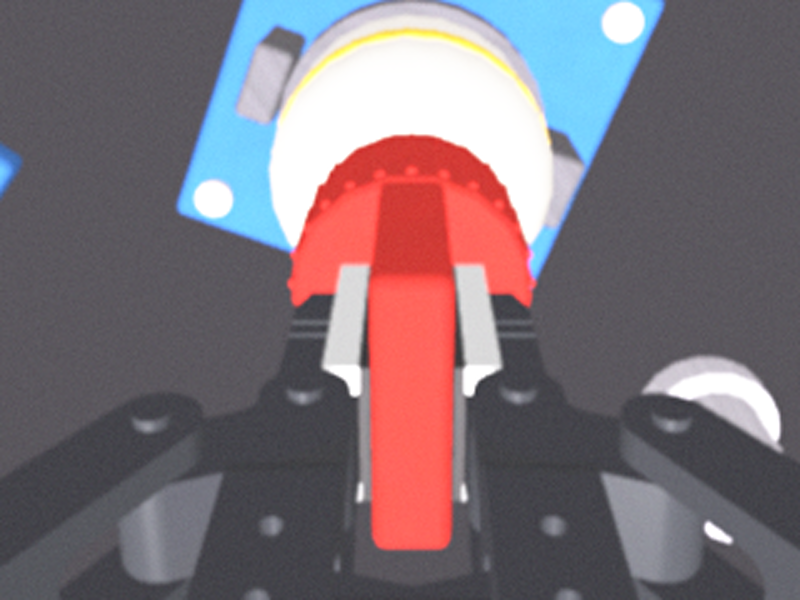

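The bar has turned with the fingers and the grip is still centred, so I'll continue.

Emit:
move_arm([
  [[230,0,0,-0.026,0,0,0.08],[230,0,0,-0.026,0,0,0.08],[230,0,0,-0.026,0,0,0.08],[230,0,0,-0.026,0,0,0.08]],
])

```text
time: 10.38
ee_pos: [0.5935, 0.1861, 0.1711]
tool_rot: [[0.029, 1.0, -0.001], [1.0, -0.029, -0.0], [-0.0, -0.001, -1.0]]
contact_force: [0.6, -0.2, -1.8]
opening: 0.135
gripper_force: 19.6
```

Emit:
move_arm([
  [[230,0,0,-0.026,0,0,0.08],[230,0,0,-0.026,0,0,0.08],[230,0,0,-0.026,0,0,0.08],[230,0,0,-0.026,0,0,0.08]],
])

```text
time: 10.88
ee_pos: [0.5935, 0.1861, 0.1722]
tool_rot: [[0.342, 0.94, -0.001], [0.94, -0.342, 0.0], [-0.0, -0.001, -1.0]]
contact_force: [-0.2, 0.1, -1.1]
opening: 0.137
gripper_force: 19.6
```

```bash
python3 s.py
```

```text
10.875 [0.5935 0.1861 0.1722] yaw 1.221 q6 0.471 F [-0.22  0.09 -1.15] M [-0.     0.067 -0.007] 0.13650141252009826
```

Emit:
move_arm([
  [[230,0,0,-0.016,0,0,0.05],[230,0,0,-0.016,0,0,0.05],[230,0,0,0,0,0,0],[230,0,0,0,0,0,0]],
])

```text
time: 11.38
ee_pos: [0.5936, 0.1861, 0.1727]
tool_rot: [[0.432, 0.902, -0.0], [0.902, -0.432, -0.0], [-0.0, -0.0, -1.0]]
contact_force: [0.2, 0.2, -0.9]
opening: 0.134
gripper_force: 19.6
```

Emit:
move_arm([
  [[230,0,0,-0.05,0,0,0],[230,0,0,-0.05,0,0,0],[230,0,0,0,0,0,0]],
])

```text
time: 11.75
ee_pos: [0.5937, 0.1861, 0.1741]
tool_rot: [[0.433, 0.901, 0.0], [0.901, -0.433, 0.0], [0.0, 0.0, -1.0]]
contact_force: [0.2, 1.0, -1.1]
opening: 0.139
gripper_force: 19.6
```

```bash
python3 s.py
```

```text
11.75 [0.5937 0.1861 0.1741] yaw 1.123 q6 0.57 F [ 0.17  0.98 -1.14] M [-0.013  0.023  0.026] 0.1386531849508167
```

Emit:
move_arm([
  [[230,0,0,-0.04,0,0,0],[230,0,0,-0.04,0,0,0],[230,0,0,0,0,0,0]],
])

```text
time: 12.12
ee_pos: [0.5937, 0.1861, 0.1748]
tool_rot: [[0.433, 0.901, 0.0], [0.901, -0.433, 0.0], [0.0, 0.0, -1.0]]
contact_force: [-0.6, -0.1, -1.2]
opening: 0.137
gripper_force: 19.6
```

Emit:
move_arm([
  [[230,0,0,-0.04,0,0,0],[230,0,0,-0.04,0,0,0],[230,0,0,0,0,0,0]],
])

```text
time: 12.5
ee_pos: [0.5937, 0.1861, 0.1756]
tool_rot: [[0.433, 0.901, 0.0], [0.901, -0.433, 0.0], [0.0, 0.0, -1.0]]
contact_force: [0.3, -0.0, -1.4]
opening: 0.138
gripper_force: 19.6
```

Emit:
move_arm([
  [[230,0,0,-0.04,0,0,0],[230,0,0,-0.04,0,0,0],[230,0,0,0,0,0,0]],
])

```text
time: 12.88
ee_pos: [0.5937, 0.1861, 0.1764]
tool_rot: [[0.433, 0.901, 0.0], [0.901, -0.433, 0.0], [0.0, 0.0, -1.0]]
contact_force: [0.2, -0.3, -1.0]
opening: 0.137
gripper_force: 19.6
```

Emit:
move_arm([
  [[230,0,0,-0.05,0,0,0],[230,0,0,-0.05,0,0,0],[230,0,0,0,0,0,0]],
])

```text
time: 13.25
ee_pos: [0.5937, 0.1861, 0.1774]
tool_rot: [[0.433, 0.901, 0.0], [0.901, -0.433, 0.0], [0.0, 0.0, -1.0]]
contact_force: [0.9, -0.5, -1.2]
opening: 0.135
gripper_force: 19.6
```

```bash
python3 s.py; python3 - <<'E'
from cell import robot
import cv2
c=robot.capture("wrist")
cv2.imwrite("pics/wrist4.png",cv2.resize(c["pixels"][150:390,120:440,::-1],(800,600),interpolation=cv2.INTER_CUBIC))
E
```

```text
13.25 [0.5937 0.1861 0.1774] yaw 1.123 q6 0.57 F [ 0.92 -0.54 -1.2 ] M [-0.057  0.013 -0.019] 0.13519210219251426
```

View pics/wrist4.png

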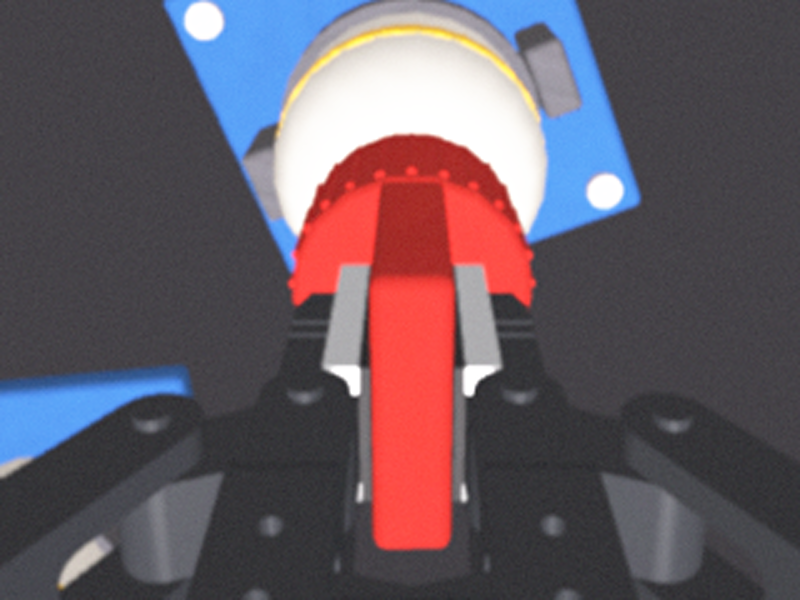

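The cap has risen about 10 mm with the fingers and not slipped, and only its weight is felt. It is free, so I'll lift it off and carry it.

Emit:
move_arm([
  [[230,0,0,-0.2,0,0,0],[230,0,0,-0.3,0,0,0],[230,0,0,-0.3,0,0,0],[230,0,0,-0.3,0,0,0],[230,0,0,-0.4,0,0,0],[230,0,0,-0.5,0,0,0],[230,0,0,-0.5,0,0,0],[230,0,0,-1,0,0,0],[230,0,0,-1,0,0,0],[230,0,0,-1,0,0,0],[230,0,0,-1,0,0,0],[230,0,0,-0.5,0,0,0]],
])

```text
time: 14.8
ee_pos: [0.594, 0.1861, 0.2485]
tool_rot: [[0.433, 0.901, 0.001], [0.901, -0.433, 0.0], [0.001, 0.001, -1.0]]
contact_force: [1.2, -0.2, -1.9]
opening: 0.137
gripper_force: 19.6
```

Emit:
move_arm([
  [[230,-1.76,0.69,0,0,0,0],[230,-2.64,1.04,0,0,0,0],[230,-2.64,1.04,0,0,0,0],[230,-2.64,1.04,0,0,0,0],[230,-2.64,1.04,0,0,0,0],[230,-2.64,1.04,0,0,0,0],[230,-2.64,1.04,0,0,0,0],[230,-2.64,1.04,0,0,0,0],[230,-2.64,1.04,0,0,0,0],[230,-2.64,1.04,0,0,0,0],[230,-2.64,1.04,0,0,0,0],[230,-2.64,1.04,0,0,0,0],[230,-2.64,1.04,0,0,0,0],[230,-2.64,1.04,0,0,0,0],[230,-2.64,1.04,0,0,0,0],[230,-2.64,1.04,0,0,0,0],[230,-0.88,0.35,0,0,0,0],[230,0,0,0,0,0,0]],
])

```text
time: 17.05
ee_pos: [0.5601, -0.2671, 0.2469]
tool_rot: [[0.434, 0.901, -0.001], [0.901, -0.434, 0.001], [0.0, -0.001, -1.0]]
contact_force: [-0.3, -0.4, -1.7]
opening: 0.136
gripper_force: 19.6
```

```bash
python3 s.py; python3 - <<'E'
from cell import robot
import cv2
c=robot.capture("scene")
cv2.imwrite("pics/scene2.png",cv2.resize(c["pixels"][:,:,::-1],(784,588),interpolation=cv2.INTER_CUBIC))
E
```

```text
17.05 [ 0.5601 -0.2671  0.2469] yaw 1.122 q6 -0.178 F [-0.32 -0.36 -1.66] M [ 0.069 -0.052 -0.04 ] 0.13573828224926404
```

View pics/scene2.png

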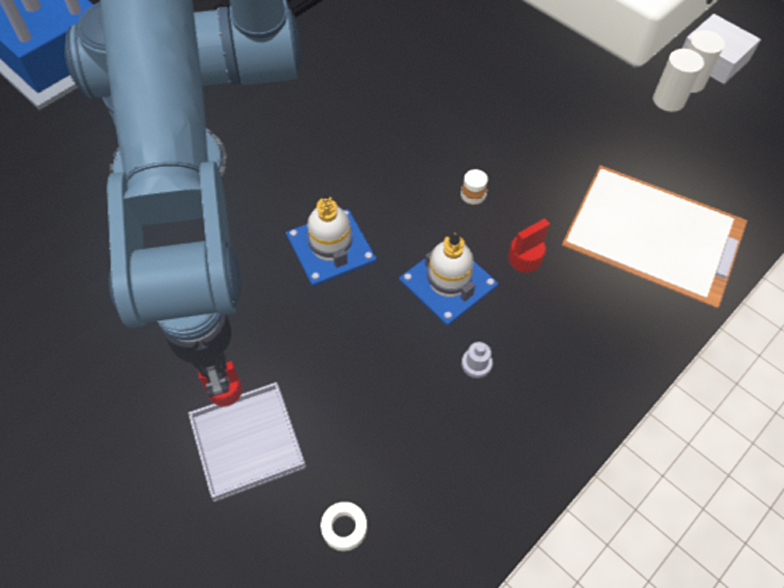

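The cap is held above the tray and the brass neck is bare. I'll go down to just above the tray floor.

Emit:
move_arm([
  [[230,0,0,1,0,0,0],[230,0,0,2,0,0,0],[230,0,0,2.5,0,0,0],[230,0,0,2.5,0,0,0],[230,0,0,2.5,0,0,0],[230,0,0,2.5,0,0,0],[230,0,0,2,0,0,0],[230,0,0,1.3,0,0,0],[230,0,0,0.6,0,0,0],[230,0,0,0.3,0,0,0],[230,0,0,0,0,0,0],[230,0,0,0,0,0,0]],
])

```text
time: 18.6
ee_pos: [0.5611, -0.267, 0.0761]
tool_rot: [[0.433, 0.901, 0.001], [0.901, -0.433, -0.001], [-0.0, 0.001, -1.0]]
contact_force: [0.2, 0.0, -1.4]
opening: 0.138
gripper_force: 19.6
```

Emit:
move_arm([
  [[230,0,0,0.1,0,0,0],[230,0,0,0.1,0,0,0],[230,0,0,0.1,0,0,0],[230,0,0,0.1,0,0,0],[230,0,0,0.1,0,0,0],[230,0,0,0,0,0,0]],
])

```text
time: 19.35
ee_pos: [0.5606, -0.2666, 0.0702]
tool_rot: [[0.433, 0.901, -0.0], [0.901, -0.433, 0.0], [0.0, -0.0, -1.0]]
contact_force: [0.4, 0.5, -1.2]
opening: 0.137
gripper_force: 19.6
```

Emit:
move_arm([
  [[230,0,0,0.05,0,0,0],[230,0,0,0.05,0,0,0],[230,0,0,0,0,0,0]],
])

```text
time: 19.73
ee_pos: [0.5607, -0.2667, 0.0693]
tool_rot: [[0.433, 0.901, -0.0], [0.901, -0.433, 0.0], [0.0, -0.0, -1.0]]
contact_force: [-0.5, -0.5, -1.8]
opening: 0.134
gripper_force: 19.6
```

Emit:
move_arm([
  [[230,0,0,0.1,0,0,0],[230,0,0,0.1,0,0,0],[230,0,0,0.1,0,0,0],[230,0,0,0.1,0,0,0],[230,0,0,0,0,0,0]],
])

```text
time: 20.35
ee_pos: [0.5606, -0.2666, 0.0652]
tool_rot: [[0.433, 0.901, -0.0], [0.901, -0.433, 0.0], [0.0, -0.0, -1.0]]
contact_force: [-0.0, -0.8, -1.6]
opening: 0.137
gripper_force: 19.6
```

Emit:
move_arm([
  [[230,0,0,0.05,0,0,0],[230,0,0,0.05,0,0,0],[230,0,0,0,0,0,0]],
])

```text
time: 20.72
ee_pos: [0.5607, -0.2667, 0.0643]
tool_rot: [[0.433, 0.901, -0.0], [0.901, -0.433, 0.0], [-0.0, -0.0, -1.0]]
contact_force: [0.2, -0.4, -1.3]
opening: 0.137
gripper_force: 19.6
```

Emit:
move_arm([
  [[230,0,0,0.05,0,0,0],[230,0,0,0.05,0,0,0],[230,0,0,0,0,0,0]],
])

```text
time: 21.1
ee_pos: [0.5606, -0.2667, 0.0633]
tool_rot: [[0.433, 0.901, -0.0], [0.901, -0.433, 0.0], [0.0, -0.0, -1.0]]
contact_force: [-0.9, -0.0, -1.5]
opening: 0.137
gripper_force: 19.6
```

Emit:
move_arm([
  [[230,0,0,0.05,0,0,0],[230,0,0,0.03,0,0,0],[230,0,0,0,0,0,0]],
])

```text
time: 21.48
ee_pos: [0.5607, -0.2667, 0.0625]
tool_rot: [[0.433, 0.901, -0.0], [0.901, -0.433, 0.0], [0.0, -0.0, -1.0]]
contact_force: [0.1, -0.2, -0.7]
opening: 0.135
gripper_force: 19.6
```

Emit:
move_arm([
  [[230,0,0,0.04,0,0,0],[230,0,0,0,0,0,0]],
])

```text
time: 21.72
ee_pos: [0.5607, -0.2667, 0.0621]
tool_rot: [[0.433, 0.901, -0.0], [0.901, -0.433, 0.0], [0.0, -0.0, -1.0]]
contact_force: [0.5, 0.6, -1.3]
opening: 0.142
gripper_force: 19.6
```

Emit:
move_arm([
  [[230,0,0,0.04,0,0,0],[230,0,0,0,0,0,0]],
])

```text
time: 21.98
ee_pos: [0.5607, -0.2667, 0.0617]
tool_rot: [[0.433, 0.901, -0.0], [0.901, -0.433, 0.0], [-0.0, -0.0, -1.0]]
contact_force: [-0.1, 0.3, -0.7]
opening: 0.134
gripper_force: 19.6
```

Emit:
move_arm([
  [[230,0,0,0.03,0,0,0],[230,0,0,0,0,0,0]],
])

```text
time: 22.22
ee_pos: [0.5607, -0.2667, 0.0614]
tool_rot: [[0.433, 0.901, -0.0], [0.901, -0.433, 0.0], [0.0, -0.0, -1.0]]
contact_force: [0.3, 0.1, -1.1]
opening: 0.136
gripper_force: 19.6
```

Emit:
move_arm([
  [[230,0,0,0.03,0,0,0],[230,0,0,0,0,0,0]],
])

```text
time: 22.48
ee_pos: [0.5607, -0.2667, 0.0611]
tool_rot: [[0.433, 0.901, -0.0], [0.901, -0.433, 0.0], [-0.0, -0.0, -1.0]]
contact_force: [0.4, -0.5, -0.7]
opening: 0.133
gripper_force: 19.6
```

Emit:
move_arm([
  [[230,0,0,0.03,0,0,0],[230,0,0,0,0,0,0]],
])

```text
time: 22.72
ee_pos: [0.5607, -0.2667, 0.0608]
tool_rot: [[0.433, 0.901, 0.0], [0.901, -0.433, 0.0], [0.0, -0.0, -1.0]]
contact_force: [0.4, 0.1, -1.1]
opening: 0.138
gripper_force: 19.6
```

Emit:
move_arm([
  [[230,0,0,0.03,0,0,0],[230,0,0,0.03,0,0,0],[230,0,0,0,0,0,0]],
])

```text
time: 23.1
ee_pos: [0.5607, -0.2667, 0.0602]
tool_rot: [[0.433, 0.901, 0.0], [0.901, -0.433, -0.0], [-0.0, 0.0, -1.0]]
contact_force: [0.5, 0.0, -0.7]
opening: 0.138
gripper_force: 19.7
```

Emit:
move_arm([
  [[230,0,0,0.03,0,0,0],[230,0,0,0.03,0,0,0],[230,0,0,0,0,0,0]],
])

```text
time: 23.48
ee_pos: [0.5608, -0.2668, 0.0602]
tool_rot: [[0.433, 0.901, -0.0], [0.901, -0.433, -0.0], [-0.0, -0.0, -1.0]]
contact_force: [-2.1, 2.5, 4.6]
opening: 0.14
gripper_force: 20.6
```

Emit:
move_arm([
  [[230,0,0,0.03,0,0,0],[230,0,0,0.02,0,0,0],[230,0,0,0,0,0,0]],
])

```text
time: 23.85
ee_pos: [0.5608, -0.2668, 0.0602]
tool_rot: [[0.433, 0.901, -0.0], [0.901, -0.433, 0.0], [-0.0, -0.0, -1.0]]
contact_force: [-3.8, 2.5, 8.5]
opening: 0.14
gripper_force: 21.0
```

The cap is on the floor with about 10 N on it. I'll ease off a little, release and retreat.

Emit:
move_arm([
  [[230,0,0,-0.05,0,0,0],[230,0,0,0,0,0,0],[222,0,0,0,0,0,0],[217,0,0,0,0,0,0],[210,0,0,0,0,0,0],[190,0,0,0,0,0,0],[160,0,0,0,0,0,0],[130,0,0,0,0,0,0],[130,0,0,-0.5,0,0,0],[130,0,0,-2,0,0,0],[130,0,0,-3,0,0,0],[130,0,0,-4,0,0,0],[130,0,0,-4,0,0,0],[130,0,0,-3,0,0,0],[130,0,0,0,0,0,0],[130,0,0,0,0,0,0]],
])

```text
time: 25.85
ee_pos: [0.5603, -0.2664, 0.2242]
tool_rot: [[0.433, 0.901, -0.001], [0.901, -0.433, 0.0], [0.0, -0.001, -1.0]]
contact_force: [-0.2, -0.3, -0.1]
opening: 0.491
gripper_force: 0.0
```

```bash
python3 s.py; python3 - <<'E'
from cell import robot
import cv2
c=robot.capture("wrist")
cv2.imwrite("pics/w5.png",c["pixels"][:,:,::-1])
E
```

```text
25.85 [ 0.5603 -0.2664  0.2242] yaw 1.123 q6 -0.178 F [-0.17 -0.28 -0.1 ] M [-0.027  0.01  -0.05 ] 0.4908150202345417
```

View pics/w5.png

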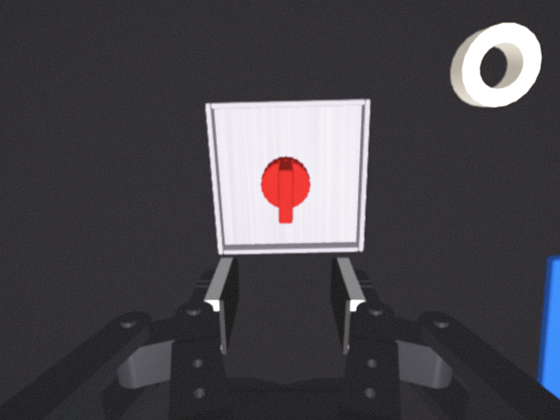

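The cap stands upright in the middle of the tray, near (286,190), with the gripper clear of it.

```bash
python3 -c "
from cell import robot
print(robot.finish_job())"
```

```text
the job is handed in; nothing more can be done
None
```

The red cap is off the canister and standing upright on the tray floor, released; the job was handed in at about 26 s, and no verdict came back.

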